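Press the latch of the spice well and put the pour cup away

ROBOT

A 7-joint arm with a two-finger parallel gripper is mounted at the origin on the work surface. World frame = base frame: x ahead of the robot, y to its left, z up, the work surface at z = 0. Lengths are in mm, angles in rad, forces in N, time in s.
With the tool pointing down it reaches from about 350 to 900 mm from the base axis. Payload 7.2 kg.
Tool frame: the origin (TCP) lies midway between the tips of the shut fingers; the grasp point (between the pads) lies 19 mm behind it; x points along the fingers, z is the direction in which the jaws open and shut, and the axes are right-handed (so a half turn about x gives the same grasp; the last joint's range is limited). The gripper opens to 88 mm and grips with 3 to 60 N. Pads are 20 mm wide; open, the fingers measure 115 mm over their backs; the gripper's body (75 mm by 178 mm) begins 61 mm behind the grasp point.
Start: joints at [1.079, 0.411, -0.013, 1.596, 0.006, 1.134, -0.082], TCP at [257.006, -569.717, 222.653] pointing down, gripper open.
Joint ranges: [-2.95, 2.95], [-0.29, 1.99], [-1.47, 1.44], [0.14, 2.54], [-1.03, 4.17], [0.13, 1.85], [-2.86, 2.86]. Speed limits (rad/s): [2.39, 2.39, 3.01, 3.01, 3.14, 3.14, 3.14].

INTERFACE

Orientations are given as a unit quaternion [x, y, z, w].
In Python, from station import sensors, grab_frame, camera_model, order gives the robot as it stands.
- The arm moves only by the tool drive_tool, never from a script. Its argument "steps" is one flat list of numbers, 7 for each row, row after row: the shift along the tool's x, y, z in m, then the turn, a rotation vector about the tool's x, y, z in degrees, then the opening, from -1 (shut) to 1 (fully open). In form: [dx, dy, dz, ax, ay, az, fingers, dx, dy, dz, ax, ay, az, fingers, ...]. A call has 1 to 12 rows; each row is the pose to reach, as a shift and turn from the pose commanded when the call began, along the tool's axes at that moment; what a row does not reach only later rows make up. A row lasts 1/12 s, in which the tool goes at most 41.7 mm and 7.16 degrees, less where a joint would pass 70% of its speed; a pose out of reach is approached as far as the arm can. A call with a gripper value outside its range is refused whole. The fingers move at their own pace and stop on an object; "force" is the grip in N (left out, the last holds). Time passes only in rows, so rows that repeat a pose let the fingers close. It gives the time, the measured TCP pose, the force and the opening at its end, in the units of the state.
- sensors.get_state(): the state, without advancing time (a new reading comes with each control period).
- grab_frame(name): name is "scene" or "side" or "wrist"; returns the picture (400x640x3 uint8, blue, green, red); there is no depth.
- camera_model(name): a dict with "mtx" (3x3 intrinsics, pixels), "cam_to_world" (4x4, takes a point from camera to world coordinates). Camera axes: x right, y up, looking along -z (the intrinsics and any distortion apply to the point x, -y, -z); pixel columns grow to the right and rows downward; lengths in mm; the calibration is good to about 2 mm. The wrist camera is an equidistant fisheye: a pixel r from the principal point sees the ray r / f radians off the axis. A picture is of the moment at which its call begins: read the wrist's pose just before it. camera_model takes no time and is no camera call; for the wrist camera it gives the pose at the moment of the call.
- order.hand_in(): hands the job in, once; it reports no verdict.
The state is a dict: "time": time; "joints": joint angles; "joint_vel": joint speeds; "joint_efforts": joint torques, N m; "tcp_pos": TCP position; "tool_rot": TCP orientation; "wrist_force": force on the tool from outside, world axes, zero at the start; "ft_torque": the same for the moment, N m; "gripper_width": finger opening in mm.
Only numpy, scipy, OpenCV 4.12 (cv2) and the standard library are available. Lean on these libraries where they do the work, as an engineer would, in place of code of your own. Each camera call takes 0.05 s, during which the arm holds its last target.

TASK

Press the steel push latch so that the walnut lid of the spice well springs up, then put the copper pour cup away inside: stand it upright on the narrow raised wooden bar that runs through the middle of the well, setting it down gently rather than dropping it. Leave the lid up, and leave the other jars, shakers, dishes and mills where they stand.

Things in the scene. Friction and masses are not known exactly. Their poses are not given: they have to be found in the camera images.
- well: Walnut box fixed on the counter, 88 mm high: x -155 to +85, y -105 to +105 mm, walls 10 mm. Origin at counter height under the centre of the well, z up; yaw within 0.3 rad of a quarter turn, so its +x points roughly to the robot's left. The well inside: x -75 to +75, y -95 to +95 mm, floor 8 mm up, hidden by the lid until the latch is pressed. At -x a solid rail (x -155 to -85) carries the latch.
- bar (a point): Centre of the top of the raised wooden bar in the well, 30 mm above the counter, over the well's origin; same axes as the well. The bar is 40 mm wide (y -20 to +20) and runs along x through the whole well (-75 to +75). On either side of it is a trough 75 mm wide, with fixed flat spice tins that reach 23 mm above the counter.
- lid (a joint): Walnut lid, 168 x 208 x 12 mm, top 100 mm above the counter when shut. Hinge along the well's y at x +85 mm, 88 mm up. 0 = shut, held by the latch; 1.75 rad = fully open, past upright, leaning outward to the well's +x and reaching about 0.26 m above the counter. Once released, its spring swings it fully open by itself in 1 to 2 s and holds it there; no need to pull it.
- lid_edge (a point): Middle of the lid's free edge, 170 mm from the hinge, half way up its thickness; moves with the lid. Just inside it a small steel tongue, 20 mm wide, hangs 18 mm from the underside of the lid; when the lid stands open it points towards the well.
- latch_top (a point): Centre of the top of the push latch: a round steel button 32 mm across in a dark collar, in the middle of the rail (x -125, y 0 mm of the well), its top 101 mm above the counter and 40 mm outward of the lid's edge; moves with the button. It is pushed straight down.
- latch (a joint): Travel of the push latch, m: 0 = up, 0.007 = fully down. Sprung: 1.5 N to start, 5 N fully down; the lid is released at about 0.004 to 0.005. It comes up again by itself.
- cup: Copper pour cup, an open straight-sided cylinder 54 mm across and 50 mm high, wall 3 mm, about 160 g, no handle; a small pouring lip sticks out 7 mm at the rim on its -y side. Origin at the centre of its underside, z up. Fits under the shut lid when it stands on the bar. Its place among the shaker, ramekin and caster varies.
- shaker: Cobalt glass salt shaker, 48 mm across, 80 mm high, steel cap; leave alone. Origin under its centre.
- ramekin: White open ramekin, 76 mm across, 45 mm high; leave alone. Origin under its centre.
- caster: Closed steel pepper caster with a domed top, 52 mm across, 78 mm high; leave alone. Origin under its centre.
- mill: Tall steel mill, 56 mm across, 170 mm high, at the back; leave alone. Origin under its centre.
- jar: Amber glass jar, 70 mm across, 110 mm high, at the back; leave alone. Origin under its centre.
There are look-alikes about, which are no part of the job. Of the things like the cup, leave any that is green or yellow; of the rest the larger one is meant.

How it is judged:
By the outcome, as a careful person would: the job done as asked, in the order asked, and still so for the second after the job is handed in, with the robot touching nothing.
It also fails if it takes over 54 s, if anything falls off the work surface, if the arm or the gripper's body presses on something with over 40 N, if the wrist force passes 120 N, or if a joint passes its speed limit or range.

## Working session

There is one attempt and no reset: what is moved stays moved. The work goes in short steps, Python scripts to look and compute and a tool call to move; the robot and the scene stay as the last step left them, time stands still between calls to the robot, and variables do not carry over. Pictures are saved under pics/ and viewed, and the job is handed in when it is done.

Besides the shell and the picture viewer there is one more tool, called after "Call:" by a JSON object that holds its "api" and its "payload", one argument or row to a line. drive_tool: Moves the arm, as the interface text tells. Its arguments: {"type":"object","properties":{"steps":{"type":"array","items":{"type":"number"}},"force":{"type":"number"}},"required":["steps"]}

```bash
ls; mkdir -p pics
python3 - <<'E'
from station import sensors, grab_frame, camera_model
import cv2,numpy as np
print(sensors.get_state())
for n in("scene","side","wrist"):
    m=camera_model(n);print(n,{k:np.round(v,3).tolist() if not isinstance(v,str) else v for k,v in m.items()})
    cv2.imwrite(f"pics/{n}0.png",grab_frame(n))
E
```

```text
pics
{'time': 0.0, 'joints': array([ 1.07878421,  0.41187997, -0.01272154,  1.59704483,  0.00563397,
        1.13429207, -0.08216212]), 'joint_vel': array([-0.00169391,  0.00058035, -0.00116344,  0.00072051, -0.00154678,
       -0.00089873, -0.00038899]), 'joint_efforts': array([-3.48719013e-04, -5.87937319e+01,  6.41775616e-01, -2.91074127e+01,
       -5.38540352e-02,  1.83073233e-02,  6.98417102e-05]), 'tcp_pos': array([ 256.77242295, -569.26363598,  221.82113524]), 'tool_rot': array([ 0.38389058,  0.59449071, -0.38336641,  0.59349728]), 'wrist_force': array([-0.39776342, -0.81120506,  0.15512525]), 'ft_torque': array([0.0044038 , 0.0371404 , 0.00162252]), 'gripper_width': 87.71572756792604}
scene {'mtx': [[441.645, 0.0, 311.093], [0.0, 441.645, 200.424], [0.0, 0.0, 1.0]], 'cam_to_world': [[0.622, -0.464, 0.631, 1215.933], [0.783, 0.379, -0.493, -488.258], [-0.011, 0.801, 0.599, 641.813], [0.0, 0.0, 0.0, 1.0]]}
side {'mtx': [[382.991, 0.0, 318.996], [0.0, 382.991, 205.418], [0.0, 0.0, 1.0]], 'cam_to_world': [[-0.832, 0.383, -0.401, 274.531], [-0.554, -0.553, 0.622, 493.506], [0.017, 0.74, 0.672, 647.814], [0.0, 0.0, 0.0, 1.0]]}
wrist {'mtx': [[309.707, 0.0, 319.202], [0.0, 309.707, 202.216], [0.0, 0.0, 1.0]], 'cam_to_world': [[0.41, 0.875, 0.257, 328.176], [-0.912, 0.394, 0.115, -538.252], [-0.001, -0.281, 0.96, 383.156], [0.0, 0.0, 0.0, 1.0]]}
```

View pics/scene0.png

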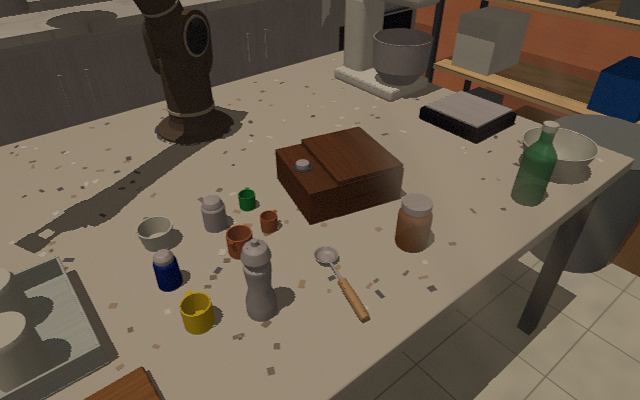

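View pics/side0.png

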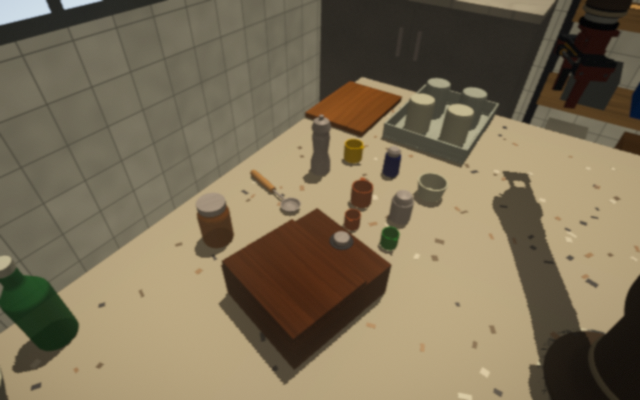

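View pics/wrist0.png

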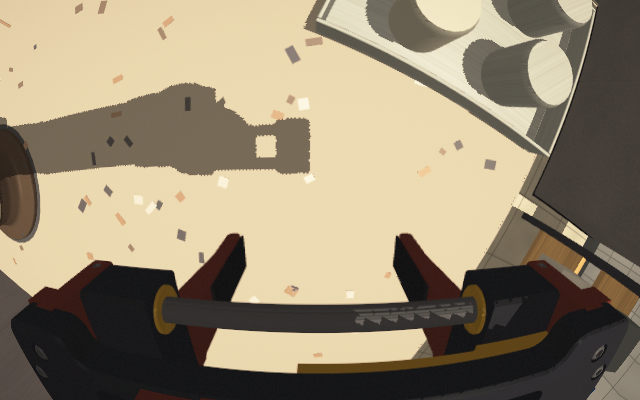

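Candidates in the scene view: larger copper cup (239,242), small copper (269,221), green (247,200), yellow (198,313). By the description the larger copper one is meant. I'll check it in a close crop.

```bash
cat > h.py <<'E'
import numpy as np,cv2
from station import camera_model
def ray(n,u,v,m=None):
    m=m or camera_model(n);K=m["mtx"];T=np.array(m["cam_to_world"])
    x=(u-K[0][2])/K[0][0];y=(v-K[1][2])/K[1][1]
    if n=="wrist":
        r=np.hypot(x,y);s=np.sin(r)/max(r,1e-9);d=np.array([x*s,-y*s,-np.cos(r)])
    else: d=np.array([x,-y,-1.])
    d=T[:3,:3]@d;return T[:3,3],d/np.linalg.norm(d)
def onz(n,u,v,z,m=None):
    o,d=ray(n,u,v,m);return o+d*(z-o[2])/d[2]
def proj(n,p,m=None):
    m=m or camera_model(n);K=m["mtx"];T=np.array(m["cam_to_world"])
    q=T[:3,:3].T@(np.asarray(p,float)-T[:3,3]);x,y,z=q[0],-q[1],-q[2]
    if n=="wrist":
        r=np.hypot(x,y);t=np.arctan2(r,z);f=t/max(r,1e-9);x,y=x*f,y*f
    else:x,y=x/z,y/z
    return np.array([K[0][0]*x+K[0][2],K[1][1]*y+K[1][2]])
E
python3 - <<'E'
import cv2,numpy as np
a=cv2.imread("pics/scene0.png")
cv2.imwrite("pics/c1.png",cv2.resize(a[180:340,130:290],None,fx=4,fy=4,interpolation=cv2.INTER_CUBIC)[:600])
cv2.imwrite("pics/c2.png",cv2.resize(a[120:220,265:415],None,fx=5,fy=5,interpolation=cv2.INTER_CUBIC))
b=cv2.imread("pics/side0.png")
cv2.imwrite("pics/c3.png",cv2.resize(b[140:370,215:445],None,fx=2.6,fy=2.6,interpolation=cv2.INTER_CUBIC)[:600])
E
```

```text
(no output)
```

View pics/c1.png

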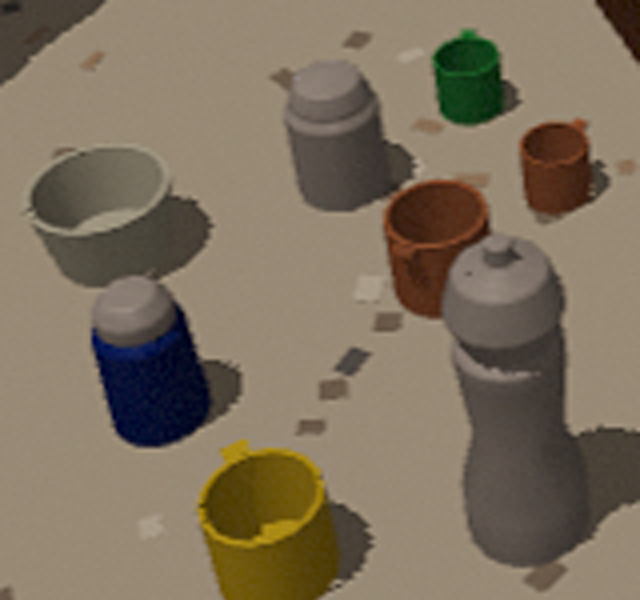

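View pics/c2.png

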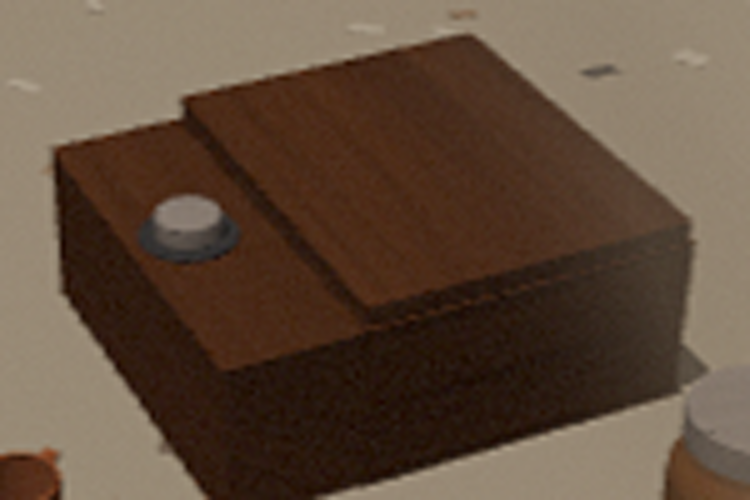

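View pics/c3.png

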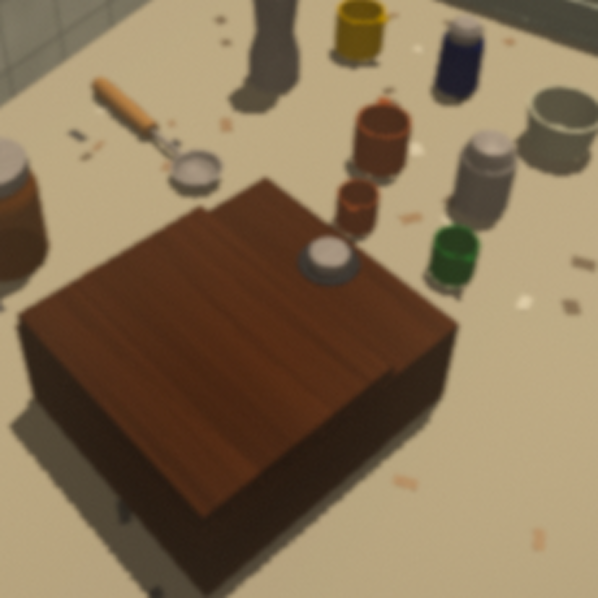

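Run:
```python
from h import *
np.set_printoptions(precision=1,suppress=True)
S=lambda x,y,z,o,k,n:onz(n,x/k+o[0],y/k+o[1],z)
def c1(x,y,z):return S(x,y,z,(130,180),4,"scene")
def c2(x,y,z):return S(x,y,z,(265,120),5,"scene")
def c3(x,y,z):return S(x,y,z,(215,140),2.6,"side")
print("latch",c2(189,208,101),c3(331,251,101))
L=[c2(*p,100) for p in[(370,307),(183,98),(470,35),(690,228)]]
print("lid scene",L)
for i in range(4):
    d=L[(i+1)%4]-L[i];print(np.linalg.norm(d),np.arctan2(d[1],d[0]))
L=[c3(*p,100) for p in[(205,515),(20,318),(203,207),(390,370)]]
print("lid side",L)
for i in range(4):
    d=L[(i+1)%4]-L[i];print(np.linalg.norm(d),np.arctan2(d[1],d[0]))
print("cup",c1(437,222,50),c3(383,124,50))
print("cup rim L/R",c1(386,215,50),c1(488,222,50))
print("lip",c1(402,256,50),"side lip",c3(386,101,50))
print("small",c1(556,146,38),c3(357,192,38))
print("green",c1(467,60,38),"caster base",c1(342,185,0),c3(480,205,0),"mill base",c1(527,525,0),"shaker",c1(165,420,0),"ramekin",c1(100,195,45),'yellow',c1(262,490,50))
```

```text
latch [515.7  35.7 101. ] [513.3  36.5 101. ]
lid scene [array([628.9,  47.8, 100. ]), array([429.5,  98.2, 100. ]), array([471.7, 255.9, 100. ]), array([673.3, 202.8, 100. ])]
205.65513322602953 2.8940506422801042
163.2968549272869 1.309186430523884
208.44802764637615 -0.2573688123441865
161.31236081709514 -1.8498352154062339
lid side [array([464.9, 261. , 100. ]), array([660. , 214.2, 100. ]), array([621. ,  52.3, 100. ]), array([424.5, 106.8, 100. ])]
200.70948609811748 -0.23522533749144356
166.5584314649934 -1.8075616939770232
203.84755643899445 2.8712012479716096
159.4247038534417 1.3150674360629286
cup [ 592.7 -187.7   50. ] [ 579.7 -174.4   50. ]
cup rim L/R [ 571.6 -205.1   50. ] [ 609.1 -167.6   50. ]
lip [ 603.8 -214.4   50. ] side lip [ 594.3 -206.9   50. ]
small [567.  -98.6  38. ] [558.8 -90.9  38. ]
green [467.9 -93.9  38. ] caster base [ 478.8 -187.6    0. ] [ 472.7 -177.7    0. ] mill base [ 746.2 -238.7    0. ] shaker [ 582.2 -340.4    0. ] ramekin [ 457.6 -311.1   45. ] yellow [ 695.5 -336.4   50. ]
```

```bash
cat >> h.py <<'E'
from scipy.spatial.transform import Rotation as R
from station import sensors
def plan(p,jaw_deg,cur=None):
    """tool pointing down, jaw axis z at world angle jaw_deg (nearest of half turns NOT chosen). prints shift/turn in tool axes"""
    s=sensors.get_state();Rc=R.from_quat(s["tool_rot"]).as_matrix()
    j=np.radians(jaw_deg);z=np.array([np.cos(j),np.sin(j),0]);x=np.array([0,0,-1.]);Rt=np.stack([x,np.cross(z,x),z],1)
    d=Rc.T@(np.asarray(p)-s["tcp_pos"]);rv=R.from_matrix(Rc.T@Rt).as_rotvec(degrees=True)
    print("t",s["time"],"shift m",np.round(d/1000,4),"turn deg",np.round(rv,2),"j",np.round(s["joints"],2))
    return Rc
E
python3 - <<'E'
from h import *
print(np.round(plan([513,34,180],-15),3)); plan([513,34,180],165)
E
```

```text
t 0.15 shift m [ 0.0425  0.4817 -0.4446] turn deg [-5.072e+01 -6.000e-02 -3.000e-02] j [ 1.08  0.41 -0.01  1.6   0.01  1.13 -0.08]
[[-0.001  0.912  0.411]
 [ 0.001  0.411 -0.912]
 [-1.    -0.    -0.001]]
t 0.15 shift m [ 0.0425  0.4817 -0.4446] turn deg [ 1.2928e+02 -3.0000e-02  8.0000e-02] j [ 1.08  0.41 -0.01  1.6   0.01  1.13 -0.08]
```

Call:
{"api": "drive_tool", "payload": {
  "steps": [0.04,0.48,-0.444,-50.7,0,0,-1,0.04,0.48,-0.444,-50.7,0,0,-1,0.04,0.48,-0.444,-50.7,0,0,-1,0.04,0.48,-0.444,-50.7,0,0,-1,0.04,0.48,-0.444,-50.7,0,0,-1,0.04,0.48,-0.444,-50.7,0,0,-1,0.04,0.48,-0.444,-50.7,0,0,-1,0.04,0.48,-0.444,-50.7,0,0,-1,0.04,0.48,-0.444,-50.7,0,0,-1,0.04,0.48,-0.444,-50.7,0,0,-1,0.04,0.48,-0.444,-50.7,0,0,-1,0.04,0.48,-0.444,-50.7,0,0,-1]
}}

```text
time: 1.15
tcp_pos: [451.8, -108.3, 192.1]
tool_rot: [0.092, 0.701, -0.093, 0.701]
wrist_force: [0.4, -0.9, -0.6]
gripper_width: 11.3
```

Run:
```python
from h import *
plan([513,34,180],-15)
```

```text
t 1.15 shift m [0.0121 0.1533 0.0221] turn deg [-0.05  0.02  0.02] j [ 0.54  0.21 -0.46  1.98  0.11  0.98 -0.24]
```

Call:
{"api": "drive_tool", "payload": {
  "steps": [0.012,0.153,0.022,0,0,0,-1,0.012,0.153,0.022,0,0,0,-1,0.012,0.153,0.022,0,0,0,-1,0.012,0.153,0.022,0,0,0,-1,0.012,0.153,0.022,0,0,0,-1,0.012,0.153,0.022,0,0,0,-1,0.012,0.153,0.022,0,0,0,-1,0.012,0.153,0.022,0,0,0,-1]
}}

```text
time: 1.82
tcp_pos: [512.1, 30.2, 180.0]
tool_rot: [0.093, 0.701, -0.093, 0.701]
wrist_force: [-0.7, -0.2, -0.0]
gripper_width: 0.6
```

Run:
```python
from h import *
from station import grab_frame
plan([513,34,180],-15)
m=camera_model("wrist");a=grab_frame("wrist");np.save("w1.npy",m,allow_pickle=True);b=grab_frame("scene")
cv2.imwrite("pics/w1.png",a);cv2.imwrite("pics/s1.png",b)
print([proj("wrist",p,m).round() for p in([514.5,36,101],[513,34,0],[546,156,100],sensors.get_state()["tcp_pos"])])
```

```text
t 1.8167 shift m [-0.      0.0039 -0.0001] turn deg [-0.14 -0.02  0.06] j [ 0.28  0.31 -0.53  1.89  0.19  0.99 -0.59]
[array([319., 202.]), array([318., 179.]), array([318.,  46.]), array([318., 252.])]
```

View pics/w1.png

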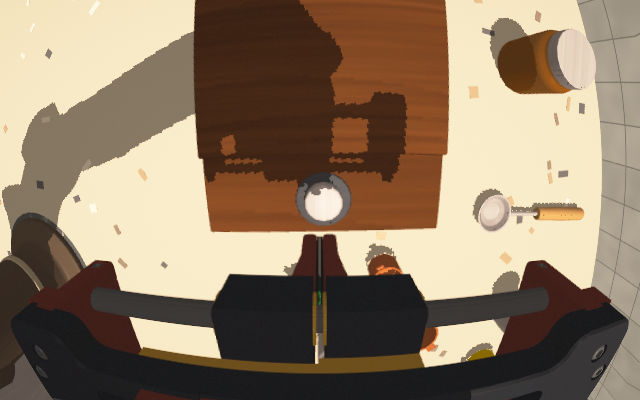

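View pics/s1.png

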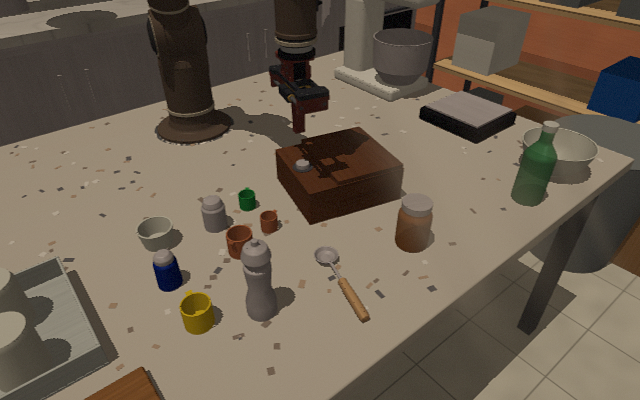

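Run:
```python
from h import *
m=np.load("w1.npy",allow_pickle=True).item()
P=lambda u,v,z:onz("wrist",u,v,z,m).round(1)
print("latch",P(324,200,101)); a=P(211,231,88);b=P(437,228,88);c=P(203,158,88);d=P(442,155,88);e=P(196,158,100);f=P(447,154,100)
print(a,b,e,f);v=b-a;print(np.linalg.norm(v),np.degrees(np.arctan2(v[1],v[0])));v=f-e;print(np.linalg.norm(v),np.degrees(np.arctan2(v[1],v[0])))
mid=(a+b)/2;u=np.array([-v[1],v[0],0])/np.linalg.norm(v);print("origin est",mid+155*u,(e+f)/2+85*u)
plan([516,35,104],-15)
```

```text
latch [518.9  36.9 101. ]
[410.7  31.9  88. ] [612. -20.  88.] [426.3  99.4 100. ] [627.7  48.3 100. ]
207.88289972963145 -14.457380920317641
207.78154393497036 -14.236881539532975
origin est [549.46936253 156.18952276  88.        ] [547.90416655 156.23941571 100.        ]
t 1.9167 shift m [0.0762 0.0056 0.0024] turn deg [-0.16  0.01  0.04] j [ 0.28  0.31 -0.53  1.89  0.19  0.99 -0.6 ]
```

Call:
{"api": "drive_tool", "payload": {
  "steps": [0.035,0.006,0.004,0,0,0,-1,0.065,0.006,0.004,0,0,0,-1,0.075,0.006,0.004,0,0,0,-1,0.079,0.006,0.004,0,0,0,-1,0.082,0.006,0.004,0,0,0,-1,0.085,0.006,0.004,0,0,0,-1,0.085,0.006,0.004,0,0,0,-1,0.085,0.006,0.004,0,0,0,-1]
}}

```text
time: 2.58
tcp_pos: [518.4, 36.3, 96.1]
tool_rot: [0.092, 0.701, -0.093, 0.702]
wrist_force: [-2.3, -2.5, 3.7]
gripper_width: 0.4
```

Call:
{"api": "drive_tool", "payload": {
  "steps": [-0.04,-0.01,0,0,0,0,-1,-0.08,-0.04,0,0,0,0,-1,-0.12,-0.08,0,0,0,0,0,-0.12,-0.12,0,0,0,0,1,-0.12,-0.16,0,0,0,0,1,-0.12,-0.16,0,0,0,0,1,-0.12,-0.16,0,0,0,0,1,-0.12,-0.16,0,0,0,0,1]
}}

```text
time: 3.25
tcp_pos: [477.1, -118.3, 216.0]
tool_rot: [0.093, 0.7, -0.093, 0.702]
wrist_force: [0.4, 0.4, -0.7]
gripper_width: 36.9
```

Run:
```python
from h import *
from station import grab_frame
b=grab_frame("scene");m=camera_model("wrist");a=grab_frame("wrist");np.save("w2.npy",m,allow_pickle=True)
cv2.imwrite("pics/w2.png",a);cv2.imwrite("pics/s2.png",b)
plan([588,-185,230],23)
```

```text
t 3.35 shift m [-0.0144 -0.0378  0.1248] turn deg [-3.792e+01  8.000e-02 -3.000e-02] j [ 0.55  0.23 -0.48  1.9   0.12  1.04 -0.24]
```

View pics/s2.png

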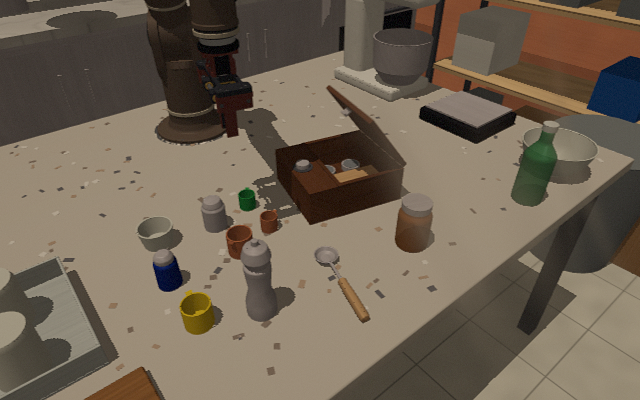

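View pics/w2.png

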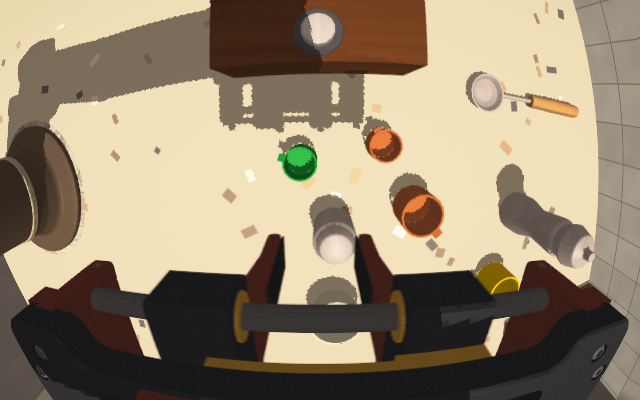

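The lid has opened. The larger copper cup shows in the wrist view with its rim at (423,215) and lip near (437,233).

Run:
```python
from h import *
m=np.load("w2.npy",allow_pickle=True).item()
a=cv2.imread("pics/w2.png");h=cv2.cvtColor(a,cv2.COLOR_BGR2HSV)
k=((h[...,0]<14)&(h[...,1]>130)&(h[...,2]>90)).astype(np.uint8);k[:170]=0;k[250:]=0;k[:,:385]=0;k[:,470:]=0
ys,xs=np.nonzero(k);print(xs.min(),xs.max(),ys.min(),ys.max())
crop=cv2.resize(a[160:250,375:475],None,fx=6,fy=6,interpolation=cv2.INTER_CUBIC);cv2.imwrite("pics/w2c.png",crop)
```

```text
393 443 185 237
```

View pics/w2c.png

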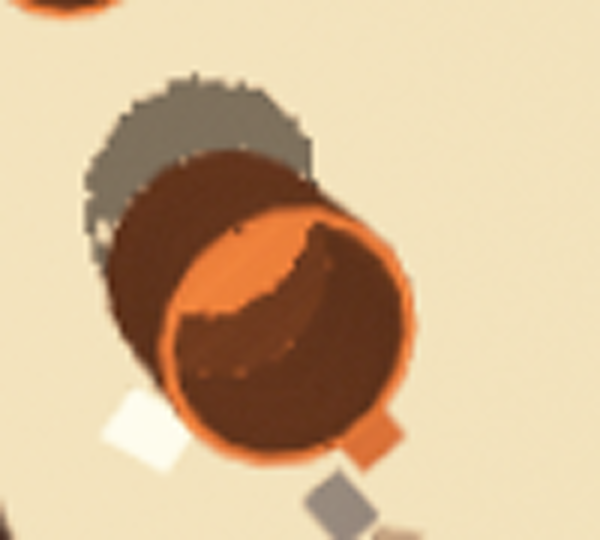

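Run:
```python
from h import *
m=np.load("w2.npy",allow_pickle=True).item()
P=lambda x,y,z:onz("wrist",375+x/6,160+y/6,z,m)
c=P(288,335,50);l=P(378,440,50);print(c,l,np.degrees(np.arctan2(*(l-c)[1::-1])))
print("diam",np.linalg.norm(P(162,345,50)-P(415,325,50)))
plan([*c[:2],150],0)
```

```text
[ 585.63327616 -182.90981218   50.        ] [ 601.15188071 -210.35983211   50.        ] -60.5187709333339
diam 52.722708477978166
t 3.35 shift m [ 0.0656 -0.0365  0.1218] turn deg [-14.92   0.07  -0.04] j [ 0.55  0.23 -0.48  1.9   0.12  1.04 -0.24]
```

Call:
{"api": "drive_tool", "payload": {
  "steps": [0.0,-0.0365,0.122,-43,0,0,1,0.0,-0.0365,0.122,-43,0,0,1,0.086,-0.0365,0.122,-43,0,0,1,0.086,-0.0365,0.122,-43,0,0,1,0.086,-0.0365,0.122,-43,0,0,1,0.086,-0.0365,0.122,-43,0,0,1,0.086,-0.0365,0.122,-43,0,0,1,0.086,-0.0365,0.122,-43,0,0,1,0.086,-0.0365,0.122,-43,0,0,1]
}}

```text
time: 4.1
tcp_pos: [585.5, -183.4, 129.7]
tool_rot: [-0.17, 0.686, 0.17, 0.687]
wrist_force: [0.2, 0.0, -1.0]
gripper_width: 87.4
```

Run:
```python
from h import *
from station import grab_frame
m=camera_model("wrist");a=grab_frame("wrist");np.save("w3.npy",m,allow_pickle=True)
cv2.imwrite("pics/w3.png",a);b=grab_frame("scene");cv2.imwrite("pics/s3.png",b)
plan([585.6,-183,14],28)
```

```text
t 4.2 shift m [0.1161 0.0009 0.0006] turn deg [-0.11  0.06  0.07] j [ 0.62  0.54 -0.55  1.7   0.33  0.99  0.44]
```

View pics/w3.png

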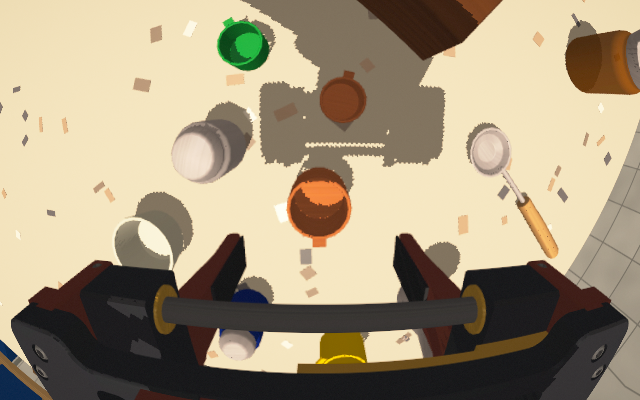

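View pics/s3.png

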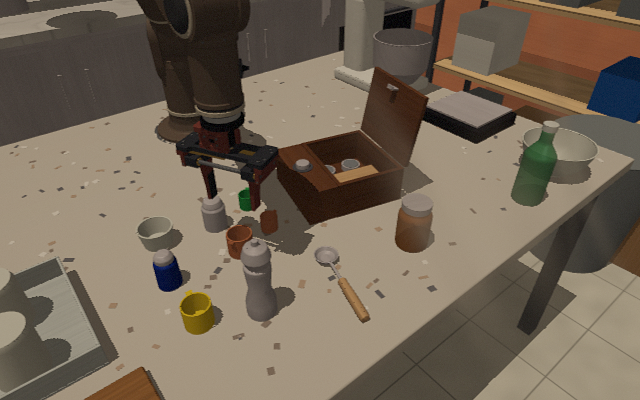

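Lip at (319,242), rim centre ≈(319.5,209): aligned with the jaws; the lid is fully open.

Run:
```python
from h import *
m=np.load("w3.npy",allow_pickle=True).item()
c=onz("wrist",319.5,208.5,50,m);print(c,np.linalg.norm(onz("wrist",288,208,50,m)-onz("wrist",351,208,50,m)))
plan([c[0],c[1],15],28)
```

```text
[ 586.16672238 -182.87221787   50.        ] 51.57461878793286
t 4.2 shift m [0.1151 0.0008 0.0011] turn deg [-0.11  0.06  0.07] j [ 0.62  0.54 -0.55  1.7   0.33  0.99  0.44]
```

Descend, then close with 12 N.

Call:
{"api": "drive_tool", "payload": {
  "steps": [0.04,0.001,0.001,0,0,0,1,0.075,0.001,0.001,0,0,0,1,0.1,0.001,0.001,0,0,0,1,0.115,0.001,0.001,0,0,0,1,0.115,0.001,0.001,0,0,0,1,0.115,0.001,0.001,0,0,0,-0.1,0.115,0.001,0.001,0,0,0,-0.3,0.115,0.001,0.001,0,0,0,-0.3,0.115,0.001,0.001,0,0,0,-0.3,0.115,0.001,0.001,0,0,0,-0.3,0.115,0.001,0.001,0,0,0,-0.3,0.115,0.001,0.001,0,0,0,-0.3],
  "force": 12
}}

```text
time: 5.2
tcp_pos: [585.6, -183.6, 14.9]
tool_rot: [-0.171, 0.686, 0.171, 0.686]
wrist_force: [-1.1, -0.3, 6.0]
gripper_width: 52.7
```

Call:
{"api": "drive_tool", "payload": {
  "steps": [-0.02,0,0,0,0,0,-0.3,-0.05,0,0,0,0,0,-0.3,-0.09,0,0,0,0,0,-0.3,-0.13,0,0,0,0,0,-0.3,-0.17,0,0,0,0,0,-0.3,-0.2,0,0,0,0,0,-0.3,-0.2,0,0,0,0,0,-0.3,-0.2,0,0,0,0,0,-0.3]
}}

```text
time: 5.87
tcp_pos: [585.9, -183.6, 215.7]
tool_rot: [-0.172, 0.685, 0.17, 0.687]
wrist_force: [-0.3, -0.0, -2.6]
gripper_width: 52.3
```

Run:
```python
from h import *
from station import grab_frame
m=camera_model("wrist");a=grab_frame("wrist");np.save("w4.npy",m,allow_pickle=True)
cv2.imwrite("pics/w4.png",a);b=grab_frame("scene");cv2.imwrite("pics/s4.png",b)
t=np.radians(75.6);p=np.array([548,156])-20*np.array([np.cos(t),np.sin(t)])
print(p,sensors.get_state()["tcp_pos"]);plan([*p,215],-14.4)
```

```text
[543.02620226 136.62833678] [ 584.21936874 -183.45498429  212.59885367]
t 5.9667 shift m [-0.0022  0.302   0.1137] turn deg [ 4.237e+01 -1.300e-01 -3.000e-02] j [ 0.64  0.46 -0.58  1.61  0.27  1.15  0.49]
```

View pics/w4.png

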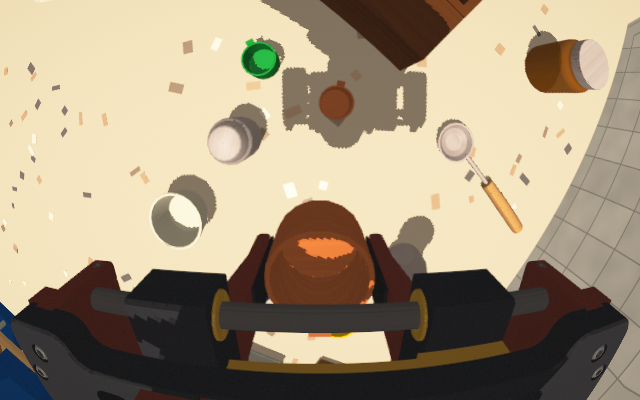

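View pics/s4.png

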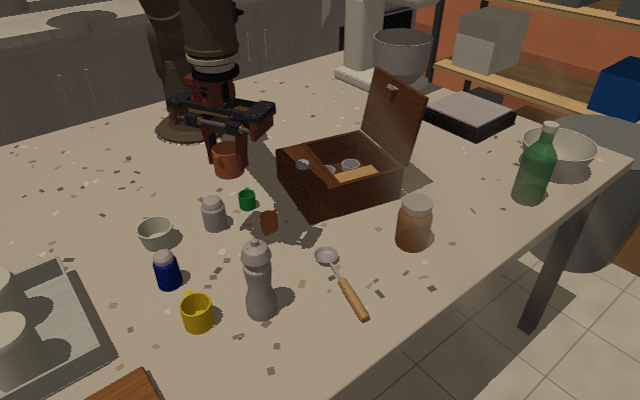

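Call:
{"api": "drive_tool", "payload": {
  "steps": [-0.002,0.302,0.114,42.4,0,0,-0.3,-0.002,0.302,0.114,42.4,0,0,-0.3,-0.002,0.302,0.114,42.4,0,0,-0.3,-0.002,0.302,0.114,42.4,0,0,-0.3,-0.002,0.302,0.114,42.4,0,0,-0.3,-0.002,0.302,0.114,42.4,0,0,-0.3,-0.002,0.302,0.114,42.4,0,0,-0.3,-0.002,0.302,0.114,42.4,0,0,-0.3,-0.002,0.302,0.114,42.4,0,0,-0.3,-0.002,0.302,0.114,42.4,0,0,-0.3,-0.002,0.302,0.114,42.4,0,0,-0.3,-0.002,0.302,0.114,42.4,0,0,-0.3]
}}

```text
time: 6.97
tcp_pos: [544.1, 134.9, 214.8]
tool_rot: [0.089, 0.702, -0.09, 0.701]
wrist_force: [-0.1, -0.0, -2.3]
gripper_width: 52.7
```

Run:
```python
from h import *
from station import grab_frame
m=camera_model("wrist");a=grab_frame("wrist");np.save("w5.npy",m,allow_pickle=True)
cv2.imwrite("pics/w5.png",a);b=grab_frame("scene");cv2.imwrite("pics/s5.png",b);c=grab_frame("side");cv2.imwrite("pics/d5.png",c)
plan([543,136.6,120],-14.4);print(sensors.get_state()["wrist_force"])
for n,i in(("scene",b),("side",c)):
  t=np.radians(75.6);ux=np.array([np.cos(t),np.sin(t)]);uy=np.array([-ux[1],ux[0]])
  for x,y in((-75,-20),(75,-20),(75,20),(-75,20)):
    q=np.array([548,156])+x*ux+y*uy;print(n,(x,y),proj(n,[*q,30]).round(1))
```

```text
t 7.1167 shift m [ 0.0956  0.0011 -0.0017] turn deg [-0.16 -0.03  0.04] j [ 0.09  0.36 -0.55  1.73  0.21  1.1  -0.77]
[-0.66016072  0.48989211 -1.79214998]
scene (-75, -20) [325.8 186.3]
scene (75, -20) [379.4 172. ]
scene (75, 20) [371.4 164.3]
scene (-75, 20) [318.8 178. ]
side (-75, -20) [314.9 265.5]
side (75, -20) [254.1 307.6]
side (75, 20) [267.  322.1]
side (-75, 20) [328.2 277.4]
```

View pics/w5.png

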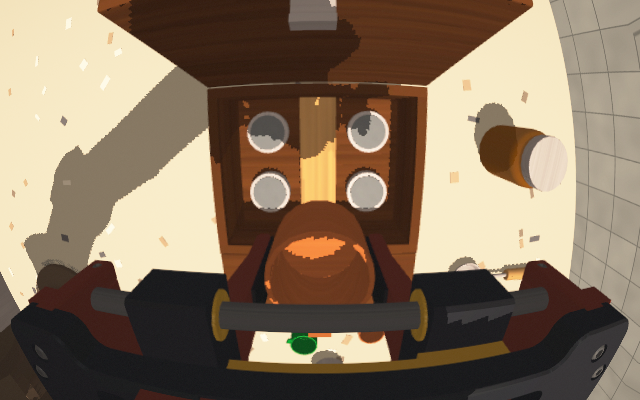

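View pics/s5.png

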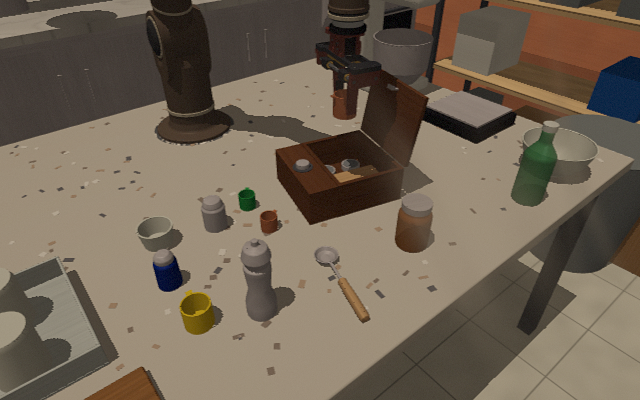

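View pics/d5.png

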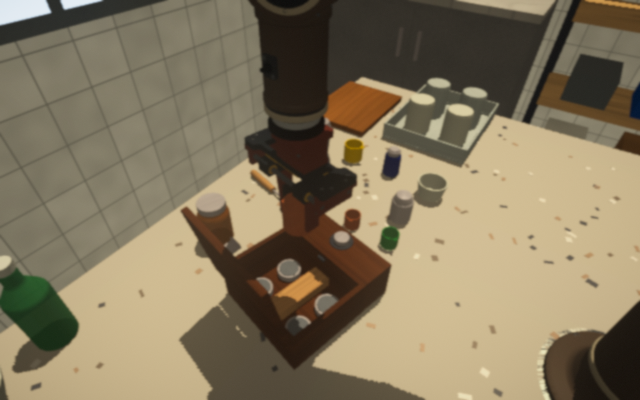

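Run:
```python
from h import *
m=np.load("w5.npy",allow_pickle=True).item()
a=cv2.imread("pics/w5.png");cv2.imwrite("pics/w5c.png",cv2.resize(a[80:230,200:440],None,fx=3.3,fy=3.3,interpolation=cv2.INTER_CUBIC))
t=np.radians(75.6);ux=np.array([np.cos(t),np.sin(t)]);uy=np.array([-ux[1],ux[0]])
tc=sensors.get_state()["tcp_pos"][:2]-[548,156];print("tcp in well",tc@ux,tc@uy)
for u,v in((299.5,110),(336,110),(300,190),(336.5,190)):
  q=onz("wrist",u,v,30,m)[:2]-[548,156];print(q@ux,q@uy)
for u,v,z in((210,90,88),(427,87,88)):
  q=onz("wrist",u,v,z,m)[:2]-[548,156];print("wall",q@ux,q@uy)
```

```text
tcp in well -21.08606481999952 -1.720063696784995
59.55764511609594 19.187539813465246
59.37507203975746 -21.025453702504965
-31.718563096243653 19.952698924670358
-31.86531318805765 -22.13871190457392
wall 82.21594845459069 101.11455200175008
wall 84.26210636221012 -104.88074742669507
```

View pics/w5c.png

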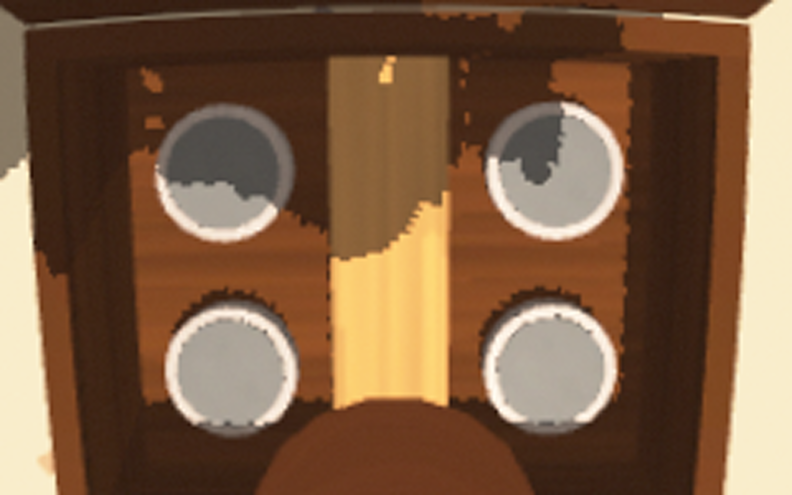

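Call:
{"api": "drive_tool", "payload": {
  "steps": [0.035,0,0,0,0,0,-0.3,0.07,0,0,0,0,0,-0.3,0.1,0,0,0,0,0,-0.3,0.125,0,0,0,0,0,-0.3,0.145,0,0,0,0,0,-0.3,0.157,0,0,0,0,0,-0.3,0.161,0,0,0,0,0,-0.3,0.161,0,0,0,0,0,-0.3,0.161,0,0,0,0,0,-0.3]
}}

```text
time: 7.87
tcp_pos: [545.0, 136.9, 56.0]
tool_rot: [0.089, 0.701, -0.089, 0.702]
wrist_force: [-0.4, 0.2, -1.9]
gripper_width: 52.6
```

Run:
```python
from h import *
from station import grab_frame
b=grab_frame("scene");cv2.imwrite("pics/s6.png",cv2.resize(b[60:220,240:440],None,fx=3.5,fy=3.5))
s=sensors.get_state();print(s["tcp_pos"],s["wrist_force"]);plan([543,136.6,45],-14.4)
```

```text
[545.17345739 136.98458667  56.38081423] [-0.78124758  0.11844298 -1.76047332]
t 7.9167 shift m [ 0.0114 -0.0009 -0.002 ] turn deg [-0.04  0.1  -0.05] j [ 0.03  0.55 -0.48  1.88  0.35  0.79 -0.89]
```

View pics/s6.png

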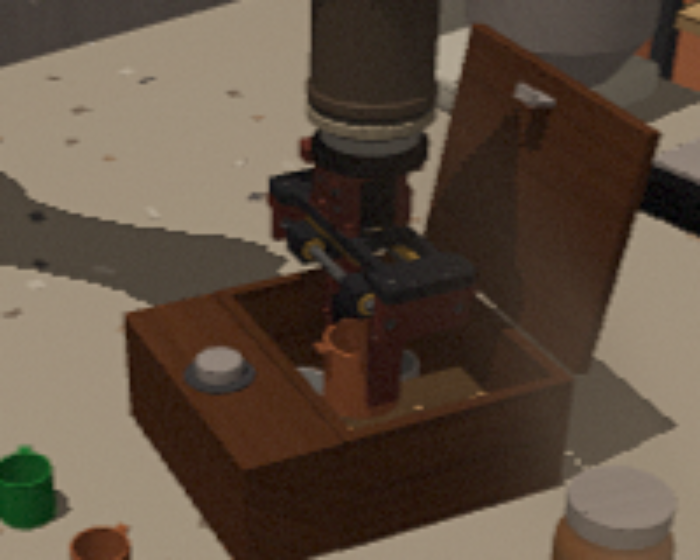

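Call:
{"api": "drive_tool", "payload": {
  "steps": [0.003,0,0,0,0,0,-0.3,0.005,0,0,0,0,0,-0.3,0.007,0,0,0,0,0,-0.3,0.008,0,0,0,0,0,-0.3,0.009,0,0,0,0,0,-0.3,0.009,0,0,0,0,0,-0.3]
}}

```text
time: 8.42
tcp_pos: [544.1, 136.8, 45.9]
tool_rot: [0.089, 0.702, -0.089, 0.701]
wrist_force: [0.7, 0.0, -2.0]
gripper_width: 52.7
```

Call:
{"api": "drive_tool", "payload": {
  "steps": [0.001,0,0,0,0,0,-0.3,0.001,0,0,0,0,0,-0.3,0.001,0,0,0,0,0,-0.3]
}}

```text
time: 8.67
tcp_pos: [544.2, 136.9, 45.1]
tool_rot: [0.089, 0.702, -0.089, 0.702]
wrist_force: [-0.5, -0.8, -0.9]
gripper_width: 52.5
```

Call:
{"api": "drive_tool", "payload": {
  "steps": [0.001,0,0,0,0,0,-0.3,0.001,0,0,0,0,0,-0.3,0.001,0,0,0,0,0,-0.3]
}}

```text
time: 8.92
tcp_pos: [544.3, 136.9, 44.9]
tool_rot: [0.089, 0.701, -0.089, 0.702]
wrist_force: [-2.2, -0.9, 6.5]
gripper_width: 52.5
```

Contact confirmed by the force. I'll release and lift.

Call:
{"api": "drive_tool", "payload": {
  "steps": [0,0,0,0,0,0,0.25,0,0,0,0,0,0,0.3,0,0,0,0,0,0,0.5,0,0,0,0,0,0,0.7,0,0,0,0,0,0,0.7,0,0,0,0,0,0,0.7]
}}

```text
time: 9.42
tcp_pos: [544.2, 136.8, 44.0]
tool_rot: [0.089, 0.702, -0.089, 0.701]
wrist_force: [0.3, 1.1, -0.4]
gripper_width: 74.3
```

Call:
{"api": "drive_tool", "payload": {
  "steps": [-0.01,0,0,0,0,0,0.7,-0.03,0,0,0,0,0,0.7,-0.06,0,0,0,0,0,0.7,-0.09,0,0,0,0,0,0.7,-0.13,0,0,0,0,0,0.7,-0.17,-0.01,0,0,0,0,0.7,-0.2,-0.04,0,0,0,0,0.7,-0.2,-0.08,0,0,0,0,0.7,-0.2,-0.12,0,0,0,0,0.7,-0.2,-0.12,0,0,0,0,0.7,-0.2,-0.12,0,0,0,0,0.7]
}}

```text
time: 10.33
tcp_pos: [514.0, 18.0, 245.1]
tool_rot: [0.09, 0.701, -0.091, 0.702]
wrist_force: [0.1, 0.5, -0.6]
gripper_width: 74.8
```

Run:
```python
from h import *
from station import grab_frame
m=camera_model("wrist");a=grab_frame("wrist");np.save("w7.npy",m,allow_pickle=True)
cv2.imwrite("pics/w7.png",a);b=grab_frame("scene");cv2.imwrite("pics/s7.png",b)
s=sensors.get_state();print(s["time"],s["tcp_pos"],s["wrist_force"])
```

```text
10.4333 [514.36610293  21.3298689  244.67167102] [ 0.3638182   0.07384212 -0.33769769]
```

View pics/w7.png

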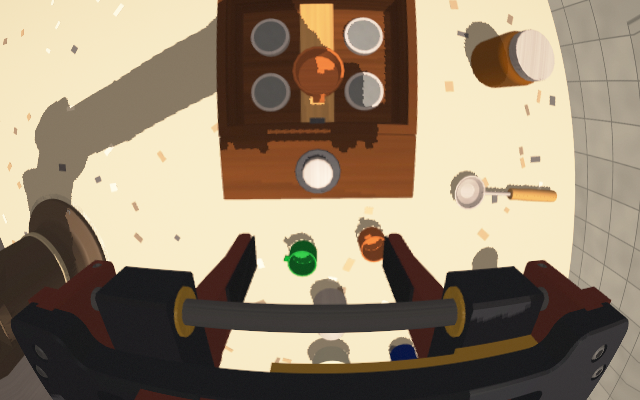

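View pics/s7.png

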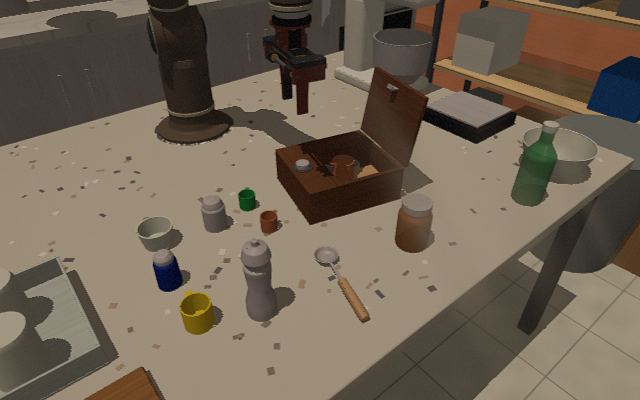

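Wrist view: the cup stands on the bar, rim centre about (318,71). The lid is up, the gripper is clear, and the other items sit at their old pixels. One numeric check, then I hand in.

Run:
```python
from h import *
from station import order
m=np.load("w7.npy",allow_pickle=True).item()
t=np.radians(75.6);ux=np.array([np.cos(t),np.sin(t)]);uy=np.array([-ux[1],ux[0]])
for u,v,z in((318.5,71,80),(292,71,80),(344,71,80),(300,25,30),(334,25,30)):
  q=onz("wrist",u,v,z,m)[:2]-[548,156];print(np.round([q@ux,q@uy],1))
print(order.hand_in())
```

```text
[-20.1  -2.7]
[-19.5  24.7]
[-19.9 -29.1]
[45.8 19.1]
[ 45.5 -21.7]
the job is handed in; nothing more can be done
None
```

I pressed the latch, the lid sprang fully open, and the larger copper cup now stands upright on the bar. I handed the job in at about 10.4 s of the 54 s allowed.

- **Placement:** the cup was lowered until the wrist force showed contact (about 8 N), then released. The last wrist view puts its centre 20 mm towards the latch side of the bar's middle and within about 2 mm of the bar's centre line. I set it off-centre on purpose, to keep the wrist camera clear of the open lid.
- **Last checks:** the lid was still up and the gripper was clear. By eye, the other items sat at their original pixels.
- **Disagreement:** my first scene and side estimates of the cup's position differed by about 18 mm. I used the closer wrist-camera measurements instead, and the grasp confirmed them.

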